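Lay the lift-out shelf in the bath

ROBOT

A 6-joint arm with a two-finger parallel gripper is mounted at the origin on a cart in front of the work surface, level with it; the furniture and walls round the work are solid. World frame = base frame: x ahead of the robot, y to its left, z up, the work surface at z = 0. Lengths are in m, angles in rad, forces in N, time in s.
With the tool pointing down it reaches from about 0.275 to 0.975 m from the base axis. Payload 8.4 kg.
Tool frame: the origin (TCP) lies midway between the tips of the shut fingers; the grasp point (between the pads) lies r.grip_point_offset behind it (r.grip_point_offset is the distance from the TCP to the grasp point, in m); z points along the fingers, y is the line along which they close (so a half turn about z gives the same grasp; the last joint's range is limited). The gripper opens to 92 mm and grips with 3 to 60 N. Pads are 20 mm wide; open, the fingers measure 128 mm over their backs; the gripper's body (75 mm by 189 mm) begins 69 mm behind the grasp point.
Start: joints at [1.272, 0.353, 1.633, -0, 1.155, -0.002], TCP at [0.183, 0.598, 0.215] pointing down, gripper open.
Joint ranges: [-2.63, 2.63], [-0.92, 2.1], [0.06, 2.66], [-1.3, 4.44], [0, 2.69], [-3.02, 3.02]. Speed limits (rad/s): [2.22, 2.22, 2.79, 3.14, 3.14, 3.14].

INTERFACE

Orientations are given as a rotation vector (axis times angle).
In Python, from plant import r gives the robot as it stands.
- The arm moves only by the tool servo_tool, never from a script. Its argument "plan" is a list that holds one entry, the list of rows, each a list of 7 numbers: the shift along the tool's x, y, z in m, then the turn, a rotation vector about the tool's x, y, z in rad, then the finger opening in m, from 0 to 0.0919. A call has 1 to 12 rows; each row shifts and turns the commanded pose from where the row before left it, along the tool's axes as they then stand; what a row does not reach is not made up. A row lasts 1/12 s, in which the tool goes at most 41.7 mm and 7.16 degrees, less where a joint would pass 70% of its speed; a pose out of reach is approached as far as the arm can. A call is refused whole if a number of a shift passes 0.0417 or a number of a turn 0.125, either way. A call with a gripper value outside its range is refused whole. The fingers move at their own pace and stop on an object; the grip force is fixed at half the most. Time passes only in rows, so rows that do not move let the fingers close. It gives the time, the measured TCP pose, the force, the opening and the grip force at its end, in the units of the state.
- r.observe(): the state, without advancing time (a new reading comes with each control period).
- r.get_image(name): name is "scene" or "top"; returns a dict with "color" (420x560x3 uint8, blue, green, red), "fovy" (degrees; the focal length in pixels is half the picture's height over the tangent of half this angle, whatever the lens; pixels are square), "cx", "cy" (the principal point, pixels), "dist" ([k1, k2, p1, p2, k3] as OpenCV has them; the pictures are not rectified), "R" (3x3) and "t" (3): a world point X has camera coordinates R X + t. Camera axes: x right, y down, z forward; pixel columns grow to the right and rows downward; lengths in m; the calibration is good to about 2 mm. A picture is of the moment at which its call begins. There is no depth.
- r.hand_in(): hands the job in; it is judged then, once.
The state is a dict: "clock": time; "joints": joint angles; "qd": joint speeds; "joint_torque": joint torques, N m; "tool_pos": TCP position; "tcp_rot": TCP orientation; "ft_force": force on the tool from outside, world axes, zero at the start; "ft_torque": the same for the moment, N m; "finger_gap": finger opening in m; "grip_force": force on a finger pad.
Only numpy, scipy, OpenCV 4.12 (cv2) and the standard library are available. Lean on these libraries where they do the work, as an engineer would, in place of code of your own. Each camera call takes 0.05 s, during which the arm holds its last target. There are 200 camera calls.

TASK

Put the long slotted shelf into the open steel bath: it is longer than the bath's opening, so tilt it, slip one end in under the deck that covers one end of the bath, then lay the other end down so that the shelf lies flat on both ledges inside. Keep hold of the shelf until it is down, never letting it drop from a tilt, and leave the short shelf where it is.

Things in the scene. Friction and masses are not known exactly. Their poses are not given: they have to be found in the camera images.
- bath: Open steel bath, fixed, 222 (x) x 144 (y) x 90 mm high, walls 4 mm. Origin: centre of its underside, z up. A deck level with the rim (top z = 90, underside z = 86) covers its -x end as far as x = -62; the opening left runs from x = -62 to 107 and y = -68 to 68. Inside, a ledge crosses each end, tops at z = 46: x = -107 to -62 (all under the deck) and x = 62 to 107. Drain cock low on the +x end.
- long_shelf_grip (a point): Centre of the grip of the shelf to put in: loose slotted steel plate 184 (x) x 112 (y) x 6 mm, 0.2 to 0.4 kg, flat on the worktop, both ends alike. Black grip block 16 (x) x 46 (y) x 36 mm high on two rods over its middle, to be held across the 16 mm. This point is 73 mm above the plate's underside; the block spans 55 to 91 mm above it. x along the plate, z up out of it.
- short_shelf_grip (a point): Centre of the grip of the short shelf, a bystander to leave alone: same make, width, grip and heights as the long one, but its plate is only 120 mm long (x), so it would fall between the bath's ledges.

How it is judged:
By the outcome, as a careful person would: the job done as asked, in the order asked, and still so for the second after the job is handed in, with the robot touching nothing.
It also fails if it takes over 42 s, if anything falls off the work surface, if the arm or the gripper's body presses on something with over 40 N, if the wrist force passes 120 N, or if a joint passes its speed limit or range.

## Working session

There is one attempt and no reset: what is moved stays moved. The work goes in short steps, Python scripts to look and compute and a tool call to move; the robot and the scene stay as the last step left them, time stands still between calls to the robot, and variables do not carry over. Pictures are saved under pics/ and viewed, at most 13 in all, crops included, and the job is handed in when it is done.

Besides the shell and the picture viewer there is one more tool, called after ">>>" as name([rows], argument=value, ...), one row to a line, values as JSON. servo_tool: Moves the arm, as the interface text tells. Its arguments: {"type":"object","properties":{"plan":{"type":"array"}},"required":["plan"]}

```bash
mkdir -p pics; ls; python3 - <<'E'
from plant import r
import cv2,numpy as np
np.set_printoptions(precision=4,suppress=True)
for n in("scene","top"):
    d=r.get_image(n);cv2.imwrite(f"pics/{n}0.png",d["color"])
    print(n,d["fovy"],d["cx"],d["cy"],d["dist"],np.array(d["R"]),d["t"],-np.array(d["R"]).T@d["t"])
print(r.grip_point_offset,r.observe())
E
```

```text
pics
scene 47.9931381348046 291.2581415099012 203.720140160183 [-0.0705  0.      0.      0.      0.    ] [[ 0.6954 -0.7183 -0.0244]
 [-0.4171 -0.3757 -0.8275]
 [ 0.5852  0.5856 -0.5609]] [-0.3651  0.28    0.8971] [-0.1543 -0.6824  0.726 ]
top 56.588694132903 288.6277708572307 213.02540764015896 [-0.1128  0.      0.      0.      0.    ] [[ 0.0181 -0.9998 -0.0061]
 [-0.9884 -0.017  -0.151 ]
 [ 0.1508  0.0087 -0.9885]] [-0.0109  0.5233  0.9729] [ 0.3707 -0.0106  1.0407]
0.0187 {'clock': 0.1, 'joints': array([ 1.2716,  0.3536,  1.634 ,  0.    ,  1.1552, -0.0024]), 'qd': array([-0.0014, -0.0022, -0.0023, -0.0006,  0.0007,  0.0021]), 'joint_torque': array([  0.0006, -59.4907, -33.4931,   0.07  ,   0.0184,  -0.0001]), 'tool_pos': array([0.1827, 0.5973, 0.214 ]), 'tcp_rot': array([-0.4645, -3.1069,  0.0019]), 'ft_force': array([-0.3939, -0.4341,  0.4151]), 'ft_torque': array([-0.0022, -0.0341, -0.023 ]), 'grip_force': 0.0, 'finger_gap': 0.09215444704035021}
```

View pics/scene0.png

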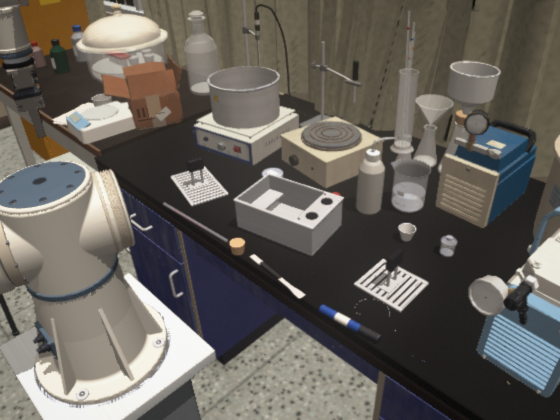

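View pics/top0.png

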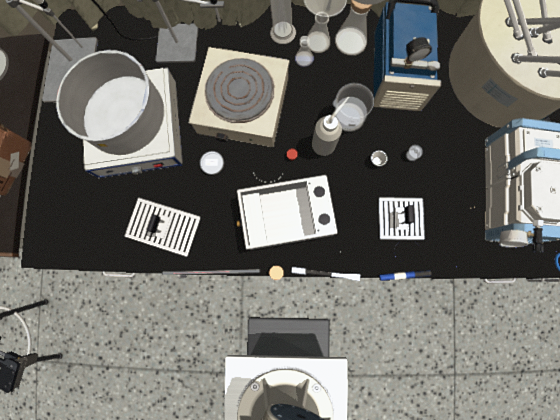

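```bash
cat > h.py <<'E'
import cv2,numpy as np
from plant import r
from scipy.spatial.transform import Rotation as Ro
np.set_printoptions(precision=4,suppress=True)
def cam(d):
    f=210/np.tan(np.radians(d["fovy"])/2)
    return np.array([[f,0,d["cx"]],[0,f,d["cy"]],[0,0,1]]),np.array(d["dist"]),np.array(d["R"]),np.array(d["t"])
def ray(d,px,z):
    K,D,R,t=cam(d);u=cv2.undistortPoints(np.array(px,float).reshape(-1,1,2),K,D).reshape(-1,2)
    v=np.c_[u,np.ones(len(u))]@R;c=-R.T@t
    return c+v*((z-c[2])/v[:,2])[:,None]
def proj(d,X):
    K,D,R,t=cam(d);return cv2.projectPoints(np.array(X,float).reshape(-1,1,3),cv2.Rodrigues(R)[0],t,K,D)[0].reshape(-1,2)
E
python3 - <<'E'
from h import *
d=r.get_image("top");im=d["color"]
a=cv2.resize(im[180:270,115:215],None,fx=5,fy=5,interpolation=cv2.INTER_CUBIC)
b=cv2.resize(im[165:260,228:348],None,fx=5,fy=5,interpolation=cv2.INTER_CUBIC)
o=np.zeros((475,1100,3),np.uint8);
cv2.imwrite("pics/a.png",a);cv2.imwrite("pics/b.png",b)
g=im.min(2)
for name,(r0,r1,c0,c1),z in(("long",(190,265,120,210),.006),("bath",(168,258,233,345),.09),("short",(190,245,372,432),.006)):
    m=np.zeros_like(g);m[r0:r1,c0:c1]=(g[r0:r1,c0:c1]>110)*255
    m=cv2.morphologyEx(m,cv2.MORPH_CLOSE,np.ones((7,7)))
    c=max(cv2.findContours(m,0,cv2.CHAIN_APPROX_NONE)[0],key=cv2.contourArea)
    P=ray(d,c.reshape(-1,2),z)[:,:2]
    (cx,cy),wh,an=cv2.minAreaRect((P*1000).astype(np.float32))
    print(name,cx,cy,wh,an);print(cv2.boxPoints(((cx,cy),wh,an)))
E
```

```text
long 487.1153869628906 341.59307861328125 (185.5619659423828, 113.58678436279297) 73.6810531616211
[[406.5401 268.5081]
 [515.5507 236.592 ]
 [567.6907 414.6781]
 [458.6801 446.5942]]
bath 526.736572265625 4.5395355224609375 (163.9019317626953, 227.93701171875) 10.773715019226074
[[ 424.926   101.18  ]
 [ 467.5344 -122.7392]
 [ 628.5472  -92.1009]
 [ 585.9388  131.8183]]
short 520.5084228515625 -305.673095703125 (114.38742065429688, 122.53150939941406) 0.6231048107147217
[[ 462.6518 -245.0329]
 [ 463.9843 -367.5572]
 [ 578.365  -366.3132]
 [ 577.0325 -243.789 ]]
```

View pics/a.png

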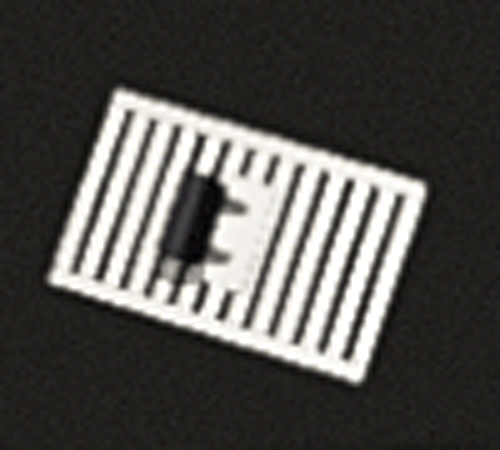

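View pics/b.png

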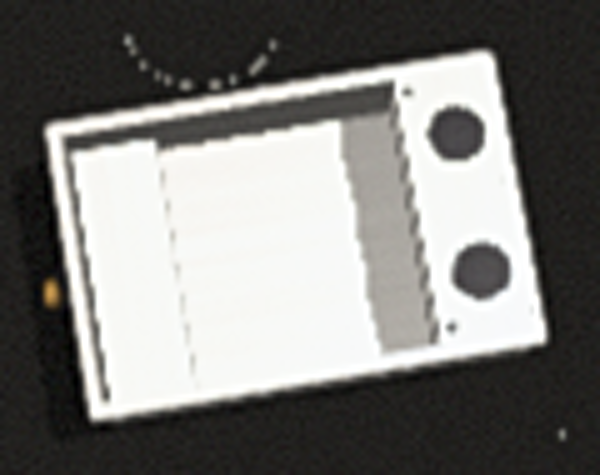

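```bash
python3 - <<'E'
from h import *
d=r.get_image("top")
# crop px -> image px
f=lambda x,y:((x-2)/5+228,(y-2)/5+165)
P=ray(d,[f(47,127),f(493,50),f(547,345),f(92,420),f(397,84),f(436,347),f(66,140)],.09)[:,:2]*1000
print(P)
v=P[0]-P[1];print(np.linalg.norm(v));u=v/np.linalg.norm(v)
print("yaw",np.degrees(np.arctan2(u[1],u[0])))
n=np.array([u[1],-u[0]])
n=-n if n[0]>0 else n
c=(P[0]+P[1])/2+72*n;print("c",c,[( (p-c)@u,(p-c)@n) for p in P])
o=lambda x,y:((x-2)/5+115,(y-2)/5+180)
print(ray(d,[o(190,215)],.091)*1000)
s=r.get_image("scene");im=s["color"]
cv2.imwrite("pics/c.png",cv2.resize(im[140:260,160:360],None,fx=4,fy=4,interpolation=cv2.INTER_CUBIC))
q=lambda x,y,z:c/1000@np.eye(2)+0
ang=np.arctan2(u[1],u[0]);e=np.array([-u[1],u[0]])
X=[list((c+a*u+b*e)/1000)+[.09] for a,b in((111,72),(111,-72),(-111,-72),(-111,72))]
print((proj(s,X)-[160,140])*4)
E
```

```text
[[ 571.6352  127.7267]
 [ 614.7693  -94.573 ]
 [ 466.7988 -121.5145]
 [ 426.1982  100.1919]
 [ 596.4132  -46.5997]
 [ 464.9273  -67.1114]
 [ 565.1625  117.9497]]
226.4458364590338
yaw 100.9809834318517
c [522.5205   2.8621] [(np.float64(113.22291822951689), np.float64(-72.00000000000003)), (np.float64(-113.22291822951692), np.float64(-72.00000000000003)), (np.float64(-111.4852922501588), np.float64(78.39313579065204)), (np.float64(113.89550548009558), np.float64(76.01900442055822)), (np.float64(-62.631482835093344), np.float64(-63.11807586824024)), (np.float64(-57.7217176548122), np.float64(69.86751901698021)), (np.float64(104.85786994264579), np.float64(-63.783477993498806))]
[[485.5976 336.6136  91.    ]]
[[299.4912 237.0147]
 [435.2633 134.2902]
 [731.5904 228.7205]
 [610.3146 350.3256]]
```

View pics/c.png

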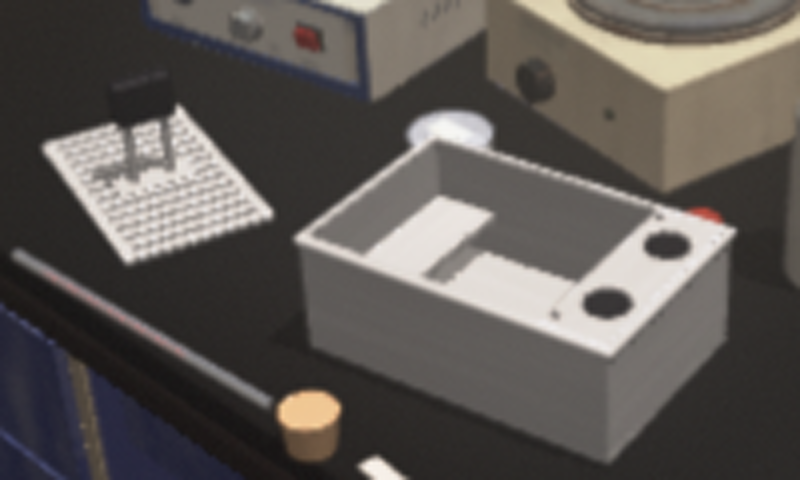

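```bash
cat >> h.py <<'E'
def st():
    o=r.observe();return np.array(o["tool_pos"]),Ro.from_rotvec(o["tcp_rot"]),o
OFF=r.grip_point_offset
def target(grip,yaw,tilt=0):
    """tool y along the shelf x (yaw deg, +x end raised by tilt deg), z down into the plate; grip = grip centre (m)"""
    y=np.radians(yaw);S=Ro.from_euler("zy",[y,-np.radians(tilt)]).as_matrix()
    best=None
    T0=st()[1]
    for s in(1,-1):
        T=Ro.from_matrix(np.c_[np.cross(s*S[:,0],-S[:,2]),s*S[:,0],-S[:,2]])
        a=(T0.inv()*T).as_rotvec()
        if best is None or np.linalg.norm(a)<np.linalg.norm(best[1]): best=(T,a)
    T,a=best;p=np.array(grip)-OFF*S[:,2]
    return p,T,a
def go(grip,yaw,tilt=0):
    p,T,a=target(grip,yaw,tilt);p0,T0,o=st()
    print("turn",a,"|shift before turn",T0.inv().apply(p-p0),"|shift after turn",T.inv().apply(p-p0))
E
python3 - <<'E'
from h import *
print(st()[1].as_matrix())
go([.487,.341,.18],73.7); go([.487,.341,.073],73.7)
E
```

```text
[[-0.9563  0.2925 -0.0002]
 [ 0.2925  0.9563 -0.0006]
 [-0.     -0.0007 -1.    ]]
turn [-0.0007  0.     -0.0123] |shift before turn [-0.366  -0.1562  0.053 ] |shift after turn [-0.364  -0.1607  0.0529]
turn [-0.0007  0.     -0.0123] |shift before turn [-0.366  -0.1561  0.16  ] |shift after turn [-0.364  -0.1607  0.1599]
```

>>> servo_tool([
  [[-0.033, -0.0143, 0.004, 0, 0, -0.001, 0.09], [-0.033, -0.0143, 0.004, 0, 0, -0.001, 0.09], [-0.033, -0.0143, 0.004, 0, 0, -0.001, 0.09], [-0.033, -0.0143, 0.004, 0, 0, -0.001, 0.09], [-0.033, -0.0143, 0.004, 0, 0, -0.001, 0.09], [-0.033, -0.0143, 0.004, 0, 0, -0.001, 0.09], [-0.033, -0.0143, 0.004, 0, 0, -0.001, 0.09], [-0.033, -0.0143, 0.004, 0, 0, -0.001, 0.09], [-0.033, -0.0143, 0.004, 0, 0, -0.001, 0.09], [-0.033, -0.0143, 0.004, 0, 0, -0.001, 0.09], [-0.033, -0.0143, 0.004, 0, 0, -0.001, 0.09], [0, 0, 0, 0, 0, 0, 0.09]],
])

```text
clock: 1.25
tool_pos: [0.4889, 0.3388, 0.1699]
tcp_rot: [0.452, 3.108, -0.002]
ft_force: [0.6, -0.5, -1.3]
finger_gap: 0.09
grip_force: 0.0
```

```bash
python3 - <<'E'
from h import *
go([.487,.341,.073],73.7)
s=r.get_image("scene")
cv2.imwrite("pics/d.png",cv2.resize(s["color"][60:260,100:360],None,fx=3,fy=3,interpolation=cv2.INTER_CUBIC))
print(st()[0],st()[2]["clock"])
E
```

```text
turn [-0.0011  0.0015 -0.0044] |shift before turn [0.0027 0.0017 0.1156] |shift after turn [0.0025 0.0016 0.1156]
[0.487  0.3404 0.1701] 1.3
```

View pics/d.png

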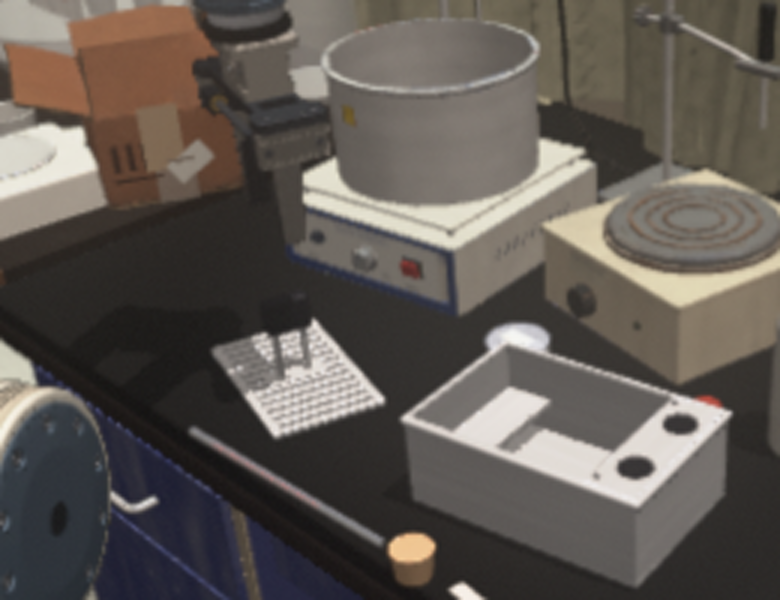

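```bash
python3 - <<'E'
from h import *
s=r.get_image("scene");p,T,o=st()
f=lambda X:(proj(s,X)-[100,60])*3
print(p,"fingertips",f([p+T.apply([0,k,0]) for k in(-.046,0,.046)]))
print("block centre/top",f([[.487,.341,.073],[.487,.341,.091]]))
E
```

```text
[0.4858 0.3417 0.1703] fingertips [[287.5635 240.0547]
 [270.4775 221.0389]
 [254.2935 203.0212]]
block centre/top [[286.3863 313.7302]
 [283.7996 297.0788]]
```

>>> servo_tool([
  [[0, 0, 0.025, 0, 0, 0, 0.09], [0, 0, 0.025, 0, 0, 0, 0.09], [0, 0, 0.025, 0, 0, 0, 0.09], [0, 0, 0.02, 0, 0, 0, 0.09], [0, 0, 0.015, 0, 0, 0, 0.09], [0, 0, 0.005, 0, 0, 0, 0.09], [0, 0, 0, 0, 0, 0, 0.05], [0, 0, 0, 0, 0, 0, 0.01], [0, 0, 0, 0, 0, 0, 0.005], [0, 0, 0, 0, 0, 0, 0.005], [0, 0, 0, 0, 0, 0, 0.005], [0, 0, 0, 0, 0, 0, 0.005]],
])

```text
clock: 2.35
tool_pos: [0.4855, 0.3428, 0.0563]
tcp_rot: [0.447, 3.109, 0.001]
ft_force: [0.7, 0.9, -0.5]
finger_gap: 0.0522
grip_force: 0.0
```

>>> servo_tool([
  [[0, 0, 0, 0, 0, 0, 0.005], [0, 0, 0, 0, 0, 0, 0.005], [0, 0, 0, 0, 0, 0, 0.005], [0, 0, 0, 0, 0, 0, 0.005], [0, 0, 0, 0, 0, 0, 0.005], [0, 0, 0, 0, 0, 0, 0.005], [0, 0, 0, 0, 0, 0, 0.005], [0, 0, 0, 0, 0, 0, 0.005], [0, 0, 0, 0, 0, 0, 0.005], [0, 0, 0, 0, 0, 0, 0.005]],
])

```text
clock: 3.18
tool_pos: [0.4853, 0.3427, 0.0556]
tcp_rot: [0.447, 3.109, 0.0]
ft_force: [0.4, 1.1, -0.4]
finger_gap: 0.0158
grip_force: 30.0
```

>>> servo_tool([
  [[0, 0, -0.01, 0, 0, 0, 0.005], [0, 0, -0.02, 0, 0, 0, 0.005], [0, 0, -0.03, 0, 0, 0, 0.005], [0, 0, -0.03, 0, 0, 0, 0.005], [0, 0, -0.03, 0, 0, 0, 0.005], [0, 0, -0.03, 0, 0, 0, 0.005], [0, 0, -0.02, 0, 0, 0, 0.005], [0, 0, 0, 0, 0, 0, 0.005], [0, 0, 0, 0, 0, 0, 0.005]],
])

```text
clock: 3.93
tool_pos: [0.4852, 0.3425, 0.2262]
tcp_rot: [0.447, 3.109, 0.001]
ft_force: [0.3, 0.2, -3.9]
finger_gap: 0.0159
grip_force: 30.0
```

```bash
cat >> h.py <<'E'
C=np.array([.5215,.002]);YB=100.9
def pose(px,pz,tilt):
    """grip point (world) for the low end of the underside at bath (px,pz) mm, tilt deg"""
    t=np.radians(tilt);x=px+92*np.cos(t)-73*np.sin(t);z=pz+92*np.sin(t)+73*np.cos(t)
    u=np.array([np.cos(np.radians(YB)),np.sin(np.radians(YB))])
    return [*(C+u*x/1000),z/1000]
def gob(px,pz,tilt): go(pose(px,pz,tilt),YB,tilt)
E
python3 - <<'E'
from h import *
o=st()[2];print(o["ft_force"],o["finger_gap"],o["joints"])
gob(-48,115,0);gob(-48,115,25)
E
```

```text
[ 0.3342  0.1987 -3.8904] 0.01591510897423663 [ 0.6123  0.2935  1.6909 -0.0001  1.156  -0.6728]
turn [ 0.0007  0.0011 -0.476 ] |shift before turn [-0.1106 -0.2774  0.0567] |shift after turn [ 0.0287 -0.2973  0.0569]
turn [-0.0203 -0.4389 -0.4685] |shift before turn [-0.1363 -0.3103  0.0229] |shift after turn [ 0.0346 -0.3356  0.0393]
```

```bash
sed -i 's/"zy"/"ZY"/' h.py; python3 - <<'E'
from h import *
gob(-48,115,0);gob(-48,115,25)
p,T,a=target(pose(-48,115,0),YB,0);p2,T2,_=target(pose(-48,115,25),YB,25)
print((T.inv()*T2).as_rotvec(),pose(-48,115,25),p2,T2.as_matrix())
E
```

```text
turn [ 0.0007  0.0011 -0.476 ] |shift before turn [-0.1106 -0.2774  0.0567] |shift after turn [ 0.0287 -0.2973  0.0569]
turn [-0.4273  0.1049 -0.4681] |shift before turn [-0.1251 -0.3055  0.0229] |shift after turn [ 0.0287 -0.3078 -0.118 ]
[-0.4363  0.      0.    ] [np.float64(0.5206435520774472), np.float64(0.006447471003129539), np.float64(0.22004134853381982)] [0.5191 0.0142 0.2031] [[-0.982  -0.1714 -0.0799]
 [-0.1891  0.89    0.415 ]
 [ 0.      0.4226 -0.9063]]
```

>>> servo_tool([
  [[0, 0, 0, 0, 0, -0.06, 0.005], [0, 0, 0, 0, 0, -0.1, 0.005], [0, 0, 0, 0, 0, -0.1, 0.005], [0, 0, 0, 0, 0, -0.1, 0.005], [0, 0, 0, 0, 0, -0.08, 0.005], [0, 0, 0, 0, 0, -0.036, 0.005], [0.003, -0.02, 0, 0, 0, 0, 0.005], [0.003, -0.03, 0, 0, 0, 0, 0.005], [0.003, -0.03, 0, 0, 0, 0, 0.005], [0.003, -0.03, 0, 0, 0, 0, 0.005], [0.003, -0.03, 0, 0, 0, 0, 0.005], [0.003, -0.03, 0, 0, 0, 0, 0.005]],
])

```text
clock: 4.93
tool_pos: [0.4979, 0.1704, 0.223]
tcp_rot: [0.298, -3.123, 0.002]
ft_force: [1.5, -0.1, -3.6]
finger_gap: 0.016
grip_force: 30.0
```

>>> servo_tool([
  [[0.003, -0.03, 0, 0, 0, 0, 0.005], [0.003, -0.03, 0, 0, 0, 0, 0.005], [0.003, -0.03, 0, 0, 0, 0, 0.005], [0, -0.02, 0, 0, 0, 0, 0.005], [0, 0, 0, -0.05, 0, 0, 0.005], [0, 0, 0, -0.08, 0, 0, 0.005], [0, 0, 0, -0.08, 0, 0, 0.005], [0, 0, 0, -0.08, 0, 0, 0.005], [0, 0, 0, -0.08, 0, 0, 0.005], [0, 0, 0, -0.066, 0, 0, 0.005], [0, 0, 0, 0, 0, 0, 0.005], [0, 0, 0, 0, 0, 0, 0.005]],
])

```text
clock: 5.93
tool_pos: [0.5105, 0.0616, 0.2233]
tcp_rot: [0.282, -3.011, -0.665]
ft_force: [0.2, 0.3, -3.9]
finger_gap: 0.016
grip_force: 30.0
```

```bash
python3 - <<'E'
from h import *
o=st()[2];print(o["ft_force"],o["finger_gap"],o["joints"])
gob(-48,115,25);gob(-48,53,25)
s=r.get_image("scene");f=lambda X:(proj(s,X)-[160,60])*3.5
cv2.imwrite("pics/e.png",cv2.resize(s["color"][60:230,160:380],None,fx=3.5,fy=3.5,interpolation=cv2.INTER_CUBIC))
# predicted plate corners (underside) from the measured pose, tool axes: y=shelf x, x=shelf y, z=down
p,T,o=st();print("corners",f([p+T.apply([a,b,.073-OFF]) for a,b in((.056,.092),(-.056,.092),(-.056,-.092),(.056,-.092))]))
E
```

```text
[ 0.2262  0.3155 -3.9295] 0.016041966079011333 [-0.1624  0.2589  1.8258  0.4289  1.2486 -2.0973]
turn [-0.0013 -0.003  -0.0039] |shift before turn [ 0.0003 -0.0522 -0.002 ] |shift after turn [ 0.0005 -0.0522 -0.002 ]
turn [-0.0013 -0.003  -0.0039] |shift before turn [-0.     -0.0783  0.0543] |shift after turn [ 0.0005 -0.0784  0.0542]
corners [[196.4713 302.1007]
 [297.4242 241.4842]
 [492.3244 392.7314]
 [401.6312 466.0215]]
```

View pics/e.png

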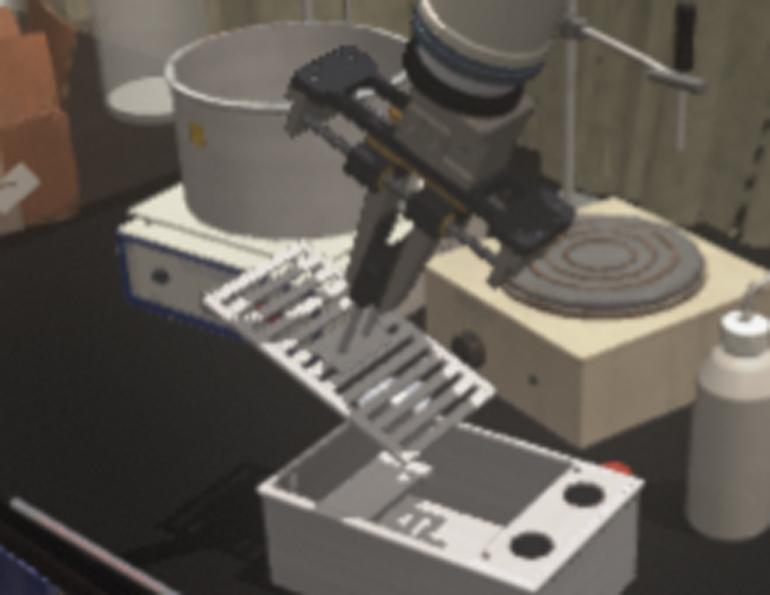

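>>> servo_tool([
  [[0, -0.01, 0, 0, 0, 0, 0.005], [0, -0.015, 0, 0, 0, 0, 0.005], [0, -0.015, 0, 0, 0, 0, 0.005], [0, -0.01, 0, 0, 0, 0, 0.005], [0, -0.002, -0.002, 0, 0, 0, 0.005], [0, 0, 0, 0, 0, 0, 0.005], [0, -0.004, 0.009, 0, 0, 0, 0.005], [0, -0.004, 0.009, 0, 0, 0, 0.005], [0, -0.004, 0.009, 0, 0, 0, 0.005], [0, 0, 0, 0, 0, 0, 0.005], [0, 0, 0, 0, 0, 0, 0.005]],
])

```text
clock: 6.9
tool_pos: [0.5198, 0.0164, 0.175]
tcp_rot: [0.287, -3.012, -0.668]
ft_force: [0.7, 1.0, -3.2]
finger_gap: 0.0159
grip_force: 30.0
```

```bash
python3 - <<'E'
from h import *
o=st()[2];print(o["ft_force"],o["finger_gap"],o["joints"])
gob(-48,53,25);gob(-98,53,25)
d=r.get_image("top");f=lambda X:(proj(d,X)-[220,145])*5
cv2.imwrite("pics/f.png",cv2.resize(d["color"][145:260,220:350],None,fx=5,fy=5,interpolation=cv2.INTER_CUBIC))
p,T,o=st();print("corners",f([p+T.apply([a,b,.073-OFF]) for a,b in((.056,.092),(-.056,.092),(-.056,-.092),(.056,-.092))]))
E
```

```text
[ 0.711   1.0072 -3.1786] 0.015850521416180194 [-0.2399  0.343   1.8305  0.4253  1.1952 -2.2044]
turn [ 0.0006 -0.0019 -0.0004] |shift before turn [ 0.001  -0.0162  0.0298] |shift after turn [ 0.0011 -0.0162  0.0299]
turn [ 0.0006 -0.0019 -0.0004] |shift before turn [ 0.0011 -0.0615  0.0087] |shift after turn [ 0.0011 -0.0615  0.0087]
corners [[ 90.4766 465.244 ]
 [ 53.5863 225.7279]
 [406.3063 201.6519]
 [446.5421 421.129 ]]
```

View pics/f.png

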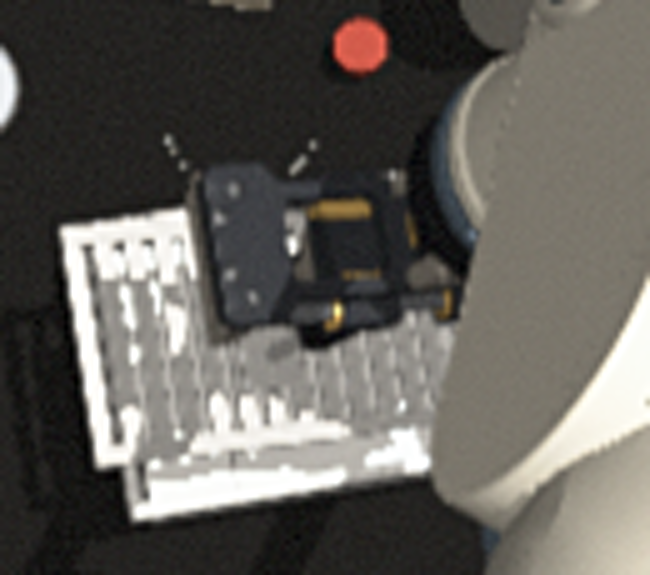

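>>> servo_tool([
  [[0, -0.004, 0.0075, 0, 0, 0, 0.005], [0, -0.004, 0.0075, 0, 0, 0, 0.005], [0, -0.004, 0.0075, 0, 0, 0, 0.005], [0, -0.004, 0.0075, 0, 0, 0, 0.005], [0, 0, 0, 0, 0, 0, 0.005], [0, 0, 0, 0, 0, 0, 0.005], [0, 0, 0, 0, 0, 0, 0.005]],
])

```text
clock: 7.53
tool_pos: [0.521, 0.0141, 0.142]
tcp_rot: [0.287, -3.014, -0.668]
ft_force: [0.1, 0.1, -3.6]
finger_gap: 0.0159
grip_force: 30.0
```

```bash
python3 - <<'E'
from h import *
o=st()[2];print(o["ft_force"],o["ft_torque"],o["finger_gap"])
gob(-48,53,25);gob(-98,53,25)
s=r.get_image("scene");f=lambda X:(proj(s,X)-[200,130])*4
cv2.imwrite("pics/g.png",cv2.resize(s["color"][130:260,200:370],None,fx=4,fy=4,interpolation=cv2.INTER_CUBIC))
p,T,o=st();print("corners",f([p+T.apply([a,b,.073-OFF]) for a,b in((.056,.092),(-.056,.092),(-.056,-.092),(.056,-.092))]))
E
```

```text
[ 0.0732  0.0965 -3.6485] [-0.5318 -0.1457 -0.0164] 0.015940316564759287
turn [-0.0002 -0.     -0.0001] |shift before turn [0.0018 0.     0.001 ] |shift after turn [0.0018 0.     0.001 ]
turn [-0.0002 -0.     -0.0001] |shift before turn [ 0.0018 -0.0453 -0.0202] |shift after turn [ 0.0018 -0.0453 -0.0202]
corners [[142.1083 203.486 ]
 [250.3908 126.2377]
 [471.2637 299.9371]
 [374.7712 391.5326]]
```

View pics/g.png

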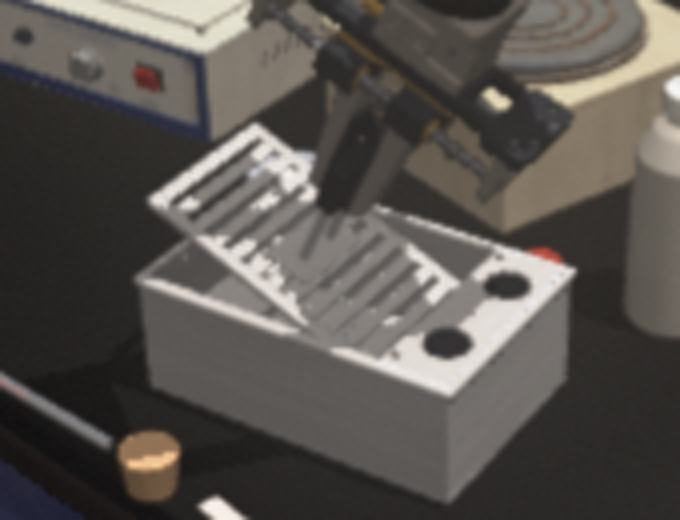

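>>> servo_tool([
  [[0, -0.0044, -0.002, 0, 0, 0, 0.005], [0, -0.0044, -0.002, 0, 0, 0, 0.005], [0, -0.0044, -0.002, 0, 0, 0, 0.005], [0, -0.0044, -0.002, 0, 0, 0, 0.005], [0, -0.0044, -0.002, 0, 0, 0, 0.005], [0, 0, 0, 0, 0, 0, 0.005]],
])

```text
clock: 8.08
tool_pos: [0.5259, -0.0107, 0.1417]
tcp_rot: [0.287, -3.015, -0.667]
ft_force: [0.5, 0.5, -3.9]
finger_gap: 0.0161
grip_force: 30.0
```

>>> servo_tool([
  [[0, -0.0044, -0.002, 0, 0, 0, 0.005], [0, -0.0044, -0.002, 0, 0, 0, 0.005], [0, -0.0044, -0.002, 0, 0, 0, 0.005], [0, -0.0044, -0.002, 0, 0, 0, 0.005], [0, -0.004, -0.002, 0, 0, 0, 0.005], [0, 0, 0, 0, 0, 0, 0.005], [0, 0, 0, 0, 0, 0, 0.005]],
])

```text
clock: 8.67
tool_pos: [0.53, -0.0332, 0.1416]
tcp_rot: [0.287, -3.014, -0.668]
ft_force: [0.3, -0.8, -4.0]
finger_gap: 0.0158
grip_force: 30.0
```

```bash
python3 - <<'E'
from h import *
o=st()[2];print(o["ft_force"],o["ft_torque"],o["finger_gap"],o["joints"])
gob(-98,53,25)
for k in((-96,52,20),(-94,51,15),(-92.5,50,10),(-92,50,5),(-92,50,0)):print(k);gob(*k)
E
```

```text
[ 0.2529 -0.8008 -3.9859] [-0.4836 -0.1023  0.0066] 0.01578583496917022 [-0.3179  0.4167  1.8051  0.4116  1.1746 -2.2882]
turn [-0.0002  0.0002 -0.0005] |shift before turn [ 0.0017 -0.0015 -0.0001] |shift after turn [ 0.0017 -0.0015 -0.0001]
(-96, 52, 20)
turn [ 0.087   0.0002 -0.0005] |shift before turn [0.0017 0.0043 0.0099] |shift after turn [0.0017 0.0051 0.0095]
(-94, 51, 15)
turn [ 0.1743  0.0001 -0.0005] |shift before turn [0.0017 0.0093 0.0202] |shift after turn [0.0017 0.0127 0.0183]
(-92.5, 50, 10)
turn [ 0.2616  0.0001 -0.0005] |shift before turn [0.0017 0.0132 0.0306] |shift after turn [0.0017 0.0206 0.0262]
(-92, 50, 5)
turn [ 0.3488  0.0001 -0.0005] |shift before turn [0.0018 0.0157 0.0399] |shift after turn [0.0017 0.0284 0.0321]
(-92, 50, 0)
turn [ 0.4361  0.0001 -0.0005] |shift before turn [0.0018 0.017  0.0491] |shift after turn [0.0017 0.0362 0.0373]
```

>>> servo_tool([
  [[0.0005, 0.002, 0.005, 0.0436, 0, 0, 0.005], [0.0005, 0.0023, 0.005, 0.0436, 0, 0, 0.005], [0, 0.003, 0.0049, 0.0436, 0, 0, 0.005], [0, 0.0029, 0.0049, 0.0436, 0, 0, 0.005], [0, 0.0029, 0.0048, 0.0436, 0, 0, 0.005], [0, 0.0028, 0.0048, 0.0436, 0, 0, 0.005], [0, 0, 0, 0, 0, 0, 0.005], [0, 0, 0, 0, 0, 0, 0.005]],
])

```text
clock: 9.33
tool_pos: [0.5239, -0.0081, 0.119]
tcp_rot: [0.298, -3.098, -0.273]
ft_force: [0.7, 1.3, -3.6]
finger_gap: 0.0157
grip_force: 30.0
```

```bash
python3 - <<'E'
from h import *
o=st()[2];print(o["ft_force"],o["ft_torque"],o["finger_gap"],o["joints"])
for k in((-92.5,50,10),(-92,50,5),(-92,49,0),(-92,46,0)):print(k);gob(*k)
E
```

```text
[ 0.7476  1.3453 -3.5959] [-0.2611  0.0013  0.0047] 0.01573404716117261 [-0.1322  0.3455  1.9035  0.2038  0.9595 -2.0179]
(-92.5, 50, 10)
turn [ 0.0014 -0.0008  0.0018] |shift before turn [ 0.0005 -0.0009 -0.0006] |shift after turn [ 0.0005 -0.0009 -0.0006]
(-92, 50, 5)
turn [ 0.0886 -0.0007  0.0018] |shift before turn [0.0005 0.004  0.0077] |shift after turn [0.0005 0.0046 0.0073]
(-92, 49, 0)
turn [ 0.1759 -0.0006  0.0018] |shift before turn [0.0005 0.0074 0.0173] |shift after turn [0.0005 0.0103 0.0157]
(-92, 46, 0)
turn [ 0.1759 -0.0006  0.0018] |shift before turn [0.0005 0.0069 0.0202] |shift after turn [0.0005 0.0103 0.0187]
```

>>> servo_tool([
  [[0, 0.002, 0.0039, 0.0436, 0, 0, 0.005], [0, 0.002, 0.0038, 0.0436, 0, 0, 0.005], [0, 0.0021, 0.0046, 0.0443, 0, 0, 0.005], [0, 0.0021, 0.0046, 0.0443, 0, 0, 0.005], [0, 0, 0, 0, 0, 0, 0.005], [0, 0, 0, 0, 0, 0, 0.005], [0, 0, 0, 0, 0, 0, 0.005]],
])

```text
clock: 9.92
tool_pos: [0.5228, 0.0004, 0.1032]
tcp_rot: [0.298, -3.127, -0.001]
ft_force: [-0.5, -0.1, -4.0]
finger_gap: 0.0154
grip_force: 30.0
```

```bash
python3 - <<'E'
from h import *
o=st()[2];print(o["ft_force"],o["ft_torque"],o["finger_gap"])
gob(-92,46,0)
E
```

```text
[-0.4792 -0.0789 -4.0398] [0.0095 0.0738 0.0585] 0.01535048960578783
turn [ 0.0004 -0.0001 -0.0003] |shift before turn [0.0009 0.0018 0.0029] |shift after turn [0.0009 0.0018 0.0029]
```

Still hanging about 3 mm up; lowering gently onto the ledges.

>>> servo_tool([
  [[0, 0, 0.001, 0, 0, 0, 0.005], [0, 0, 0.001, 0, 0, 0, 0.005], [0, 0, 0.0005, 0, 0, 0, 0.005], [0, 0, 0, 0, 0, 0, 0.005], [0, 0, 0, 0, 0, 0, 0.005]],
])

```text
clock: 10.33
tool_pos: [0.523, 0.0, 0.1016]
tcp_rot: [-0.297, 3.127, -0.002]
ft_force: [-3.3, -1.8, 8.1]
finger_gap: 0.0159
grip_force: 30.0
```

```bash
python3 - <<'E'
from h import *
o=st()[2];print(o["ft_force"],o["ft_torque"],o["tool_pos"])
gob(-92,46,0)
a=r.get_image("scene")["color"][130:260,200:370]
cv2.imwrite("pics/i.png",cv2.resize(a,None,fx=4,fy=4,interpolation=cv2.INTER_CUBIC))
E
```

```text
[-3.275  -1.8027  8.1013] [-0.0106  0.642  -0.0033] [0.523  0.     0.1016]
turn [-0.0012  0.0007 -0.0009] |shift before turn [0.0011 0.0022 0.0013] |shift after turn [0.0011 0.0022 0.0013]
```

View pics/i.png

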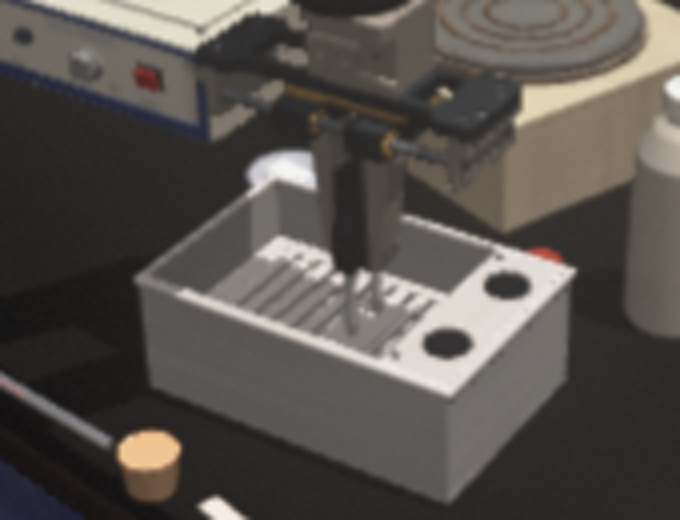

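>>> servo_tool([
  [[0, 0, 0, 0, 0.004, 0, 0.005], [0, 0, 0, 0, 0.004, 0, 0.005], [0, 0, 0.0003, 0, 0, 0, 0.005], [0, 0, 0, 0, 0, 0, 0.005], [0, 0, 0, 0, 0, 0, 0.005]],
])

```text
clock: 10.8
tool_pos: [0.5229, 0.0, 0.1016]
tcp_rot: [0.297, -3.121, 0.003]
ft_force: [-4.9, -1.8, 13.0]
finger_gap: 0.0158
grip_force: 30.0
```

```bash
python3 - <<'E'
from h import *
o=st()[2];print(o["ft_force"],o["ft_torque"],o["tool_pos"])
gob(-92,46,0)
E
```

```text
[-4.9492 -1.8159 13.0079] [0.0219 0.5956 0.0336] [0.5229 0.     0.1016]
turn [-0.0012 -0.0071 -0.0008] |shift before turn [0.001  0.0022 0.0013] |shift after turn [0.001  0.0022 0.0013]
```

>>> servo_tool([
  [[0, 0, 0, 0, 0, 0, 0.02], [0, 0, 0, 0, 0, 0, 0.03], [0, 0, 0, 0, 0, 0, 0.04], [0, 0, 0, 0, 0, 0, 0.05], [0, 0, 0, 0, 0, 0, 0.05], [0, 0, 0, 0, 0, 0, 0.05], [0, 0, 0, 0, 0, 0, 0.05], [0, 0, 0, 0, 0, 0, 0.05]],
])

```text
clock: 11.47
tool_pos: [0.5225, 0.0007, 0.1001]
tcp_rot: [0.298, -3.119, 0.003]
ft_force: [-0.5, 0.7, 0.7]
finger_gap: 0.0498
grip_force: 0.0
```

>>> servo_tool([
  [[0, 0, -0.01, 0, 0, 0, 0.05], [0, 0, -0.02, 0, 0, 0, 0.05], [0, 0, -0.03, 0, 0, 0, 0.05], [0, 0, -0.03, 0, 0, 0, 0.05], [0, 0, -0.03, 0, 0, 0, 0.05], [0, 0, -0.03, 0, 0, 0, 0.05], [-0.01, 0.04, -0.02, 0, 0, 0, 0.05], [0, 0.04, -0.01, 0, 0, 0, 0.05], [0, 0.04, 0, 0, 0, 0, 0.05], [0, 0.04, 0, 0, 0, 0, 0.05], [0, 0.04, 0, 0, 0, 0, 0.05], [0, 0, 0, 0, 0, 0, 0.05]],
])

```text
clock: 12.47
tool_pos: [0.4942, 0.2014, 0.279]
tcp_rot: [0.304, -3.12, -0.001]
ft_force: [0.4, -0.1, -0.5]
finger_gap: 0.0495
grip_force: 0.0
```

```bash
python3 - <<'E'
from h import *
a=r.get_image("scene")["color"][130:260,200:370];b=r.get_image("top")["color"][145:260,220:350]
a=cv2.resize(a,None,fx=2.35,fy=2.35,interpolation=cv2.INTER_CUBIC);b=cv2.resize(b,None,fx=3,fy=3,interpolation=cv2.INTER_CUBIC)
o=np.zeros((600,800,3),np.uint8);o[:a.shape[0],:a.shape[1]]=a;o[:b.shape[0],405:405+b.shape[1]]=b
cv2.imwrite("pics/j.png",o[:360]);s=st()[2];print(s["ft_force"],s["tool_pos"],s["clock"])
E
```

```text
[0.4256 0.0247 0.1554] [0.4952 0.1969 0.2786] 12.5667
```

View pics/j.png

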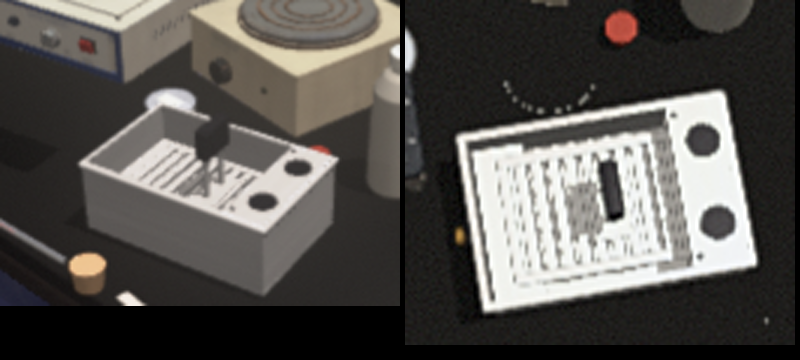

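```bash
python3 - <<'E'
from h import *
u=np.array([np.cos(np.radians(YB)),np.sin(np.radians(YB))])
c=np.array([.5225,.0005])
P=[[*c,.137],[*c,.101],[*(c+.092*u),.052]]
d=r.get_image("top");print((proj(d,P)-[220,145])*3+[405,0])
s=r.get_image("scene");print((proj(s,P)-[200,130])*2.35)
E
```

```text
[[607.2816 186.4025]
 [607.6849 193.7447]
 [502.0562 221.2378]]
[[209.025  122.5891]
 [209.9691 152.2815]
 [141.1947 166.1235]]
```

```bash
python3 -c "
from plant import r
print(r.hand_in())"
```

```text
the job is handed in; nothing more can be done
None
```

The long shelf lies flat on both ledges in the bath with one end under the deck; I held it until it was down, left the short shelf alone, and handed in at about 12.7 s (no score came back).

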